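# Put the counter things back on their matching trivets

### The job

Put each of the four things back on the rimmed blue trivet whose shape and size match it: lunch tin on the oblong one, large glass jar on the large round one, small spice jar on the small round one, pen block on the square one; two of them are standing on the wrong trivet now and have to make room first. Set each down gently, upright and flat inside the rim (not on it), the tin and the block squared up with their trivets. Do not drop any of them or knock them over, and leave the mug and the computer mouse where they are.

Things in the scene. Friction and masses are not known exactly. Their poses are not given: they have to be found in the camera images.
- lunch_tin: Stainless steel lunch tin with clip-lock lid, a flat box 104 mm long (its x) by 60 mm wide (its y) by 48 mm tall; a 4 mm thick clip on each short end. Loose, closed, standing upright. 0.17 to 0.35 kg. Origin: centre of its underside, z up.
- glass_jar: Large round glass storage jar with metal twist cap (shut), diameter 64 mm, 80 mm tall with straight sides. Loose, upright, 0.2 to 0.42 kg. Origin: centre of its underside, z up.
- spice_jar: Small round glass spice jar with metal twist cap (shut), diameter 42 mm, 64 mm tall with straight sides. Loose, upright, 0.08 to 0.17 kg. At the start it stands on the large round trivet, the glass jar's place. Origin: centre of its underside, z up.
- pen_block: Empty wooden pen block, 60 by 60 mm square and 64 mm tall, nine dark pen holes drawn on its top, sides along its x and y. Loose, upright, 0.12 to 0.24 kg. At the start it stands on the oblong trivet, the lunch tin's place. Origin: centre of its underside, z up.
- trivet_oblong: Oblong blue silicone trivet with a raised rim, for the lunch tin. Inside the rim 122 mm along its x by 78 mm along its y (outside 130 by 86). Fixed to the counter. Floor 3 mm thick, rim 4 mm wide rising to 7 mm above the counter. Origin: centre of its underside, on the counter; z up.
- trivet_round_large: Large round blue silicone trivet with a raised rim, for the large glass jar. Inside the rim diameter 82 mm (outside 90). Fixed to the counter. Floor 3 mm thick, rim 4 mm wide rising to 7 mm above the counter. Origin: centre of its underside, on the counter; z up.
- trivet_round_small: Small round blue silicone trivet with a raised rim, for the spice jar. Inside the rim diameter 60 mm (outside 68). Fixed to the counter. Floor 3 mm thick, rim 4 mm wide rising to 7 mm above the counter. Origin: centre of its underside, on the counter; z up.
- trivet_square: Square blue silicone trivet with a raised rim, for the pen block. Inside the rim 80 by 80 mm along its x and y (outside 88). Fixed to the counter. Floor 3 mm thick, rim 4 mm wide rising to 7 mm above the counter. Origin: centre of its underside, on the counter; z up.
- mug: White ceramic mug, diameter 76 mm, 80 mm tall, handle towards its y. A loose bystander, to be left alone. Origin: centre of its underside.
- mouse: Black computer mouse, 100 mm (its x) by 58 mm by 30 mm tall. A loose bystander, to be left alone. Origin: centre of its underside. (A white paper note pad, 75 mm square and 12 mm high, also lies about; everything among the task's things is at most 83 mm above the counter.)

How it is judged (in metres and radians):
At the end, for the whole second after the job is handed in: Each thing stands released, at rest and upright (0.08 rad) on the floor of its own trivet inside the rim (underside 1 to 5.2 mm up), centred within 14 mm (tin, block) or 11.5 mm (jars); tin within 0.25 rad and block within 0.3 rad of their trivets' sides (horizontal distance between lunch_tin and trivet_oblong below 0.014 m and z of lunch_tin in the frame of trivet_oblong between 0.001 and 0.0052 m and angle between each of lunch_tin, glass_jar, spice_jar, pen_block's own z axis and vertical below 0.08 rad and linear speed of each of lunch_tin, glass_jar, spice_jar, pen_block below 0.02 m/s and horizontal distance between glass_jar and trivet_round_large below 0.0115 m and z of glass_jar in the frame of trivet_round_large between 0.001 and 0.0052 m and horizontal distance between spice_jar and trivet_round_small below 0.0115 m and z of spice_jar in the frame of trivet_round_small between 0.001 and 0.0052 m and horizontal distance between pen_block and trivet_square below 0.014 m and z of pen_block in the frame of trivet_square between 0.001 and 0.0052 m and angle between the x axis of lunch_tin and the x axis of trivet_oblong, either way round below 0.25 rad and (angle between the x axis of pen_block and the x axis of trivet_square, either way round below 0.3 rad or angle between the x axis of pen_block and the y axis of trivet_square, either way round below 0.3 rad)); the robot touches nothing.
It fails at once if one of the four things is dropped (falls free faster than 0.6 m/s, a fall of about 2 cm) ((linear speed of lunch_tin above 0.6 m/s and contact force between lunch_tin and the fingers below 0.05 N) or (linear speed of glass_jar above 0.6 m/s and contact force between glass_jar and the fingers below 0.05 N) or (linear speed of spice_jar above 0.6 m/s and contact force between spice_jar and the fingers below 0.05 N) or (linear speed of pen_block above 0.6 m/s and contact force between pen_block and the fingers below 0.05 N)).
It fails at once if one of the four things is tipped beyond about 35 degrees (angle between any of lunch_tin, glass_jar, spice_jar, pen_block's own z axis and vertical above 0.6 rad).
It fails at once if the mug or the mouse is shifted by more than 25 mm (distance of any of mug, mouse from where it was at the start of the episode above 0.025 m).
It also fails if it takes over 120 s, if anything falls off the work surface, if the arm or the gripper's body presses on something with over 40 N, if the wrist force passes 120 N, or if a joint passes its speed limit or range.

### The arm

A 7-joint arm with a two-finger parallel gripper is mounted at the origin on the work surface. World frame = base frame: x ahead of the robot, y to its left, z up, the work surface at z = 0. Lengths are in mm, angles in rad, forces in N, time in s.
With the tool pointing down it reaches from about 400 to 875 mm from the base axis. Payload 4.4 kg.
Tool frame: the origin (TCP) lies midway between the tips of the shut fingers; the grasp point (between the pads) lies ctrl.grip_depth behind it (ctrl.grip_depth is the distance from the TCP to the grasp point, in mm); z points along the fingers, y is the line along which they close (so a half turn about z gives the same grasp; the last joint's range is limited). The gripper opens to 85 mm and grips with 20 to 120 N. Pads are 22 mm wide; open, the fingers measure 114 mm over their backs; the gripper's body (76 mm by 85 mm) begins 54 mm behind the grasp point. The pads swing forward as they close: fully open they stand 13 mm farther back than shut.
Start: joints at [1.08, 0.628, 0.038, 1.517, -0.027, 0.996, -0.02], TCP at [267.918, -592.231, 231.313] pointing down, gripper open.
Joint ranges: [-3.06, 3.06], [-0.37, 2.12], [-1.25, 1.32], [0.18, 2.47], [-1.1, 4.24], [0.23, 1.98], [-2.94, 2.94]. Speed limits (rad/s): [2.57, 2.57, 3.14, 3.14, 3.14, 3.14, 3.14].

### API

Orientations are given as [roll, pitch, yaw] about the fixed x, y, z axes, in that order (R = Rz(yaw) Ry(pitch) Rx(roll)).
In Python, from cell import ctrl gives the robot as it stands.
- The arm moves only by the tool carry_out, never from a script. Its argument "deltas" is one flat list of numbers, 7 for each row, row after row: the turn, a rotation vector about the tool's x, y, z in degrees, then the shift along the tool's x, y, z in m, then the closure, from -1 (fully open) to 1 (shut). In form: [wx, wy, wz, dx, dy, dz, claw, wx, wy, wz, dx, dy, dz, claw, ...]. A call has 1 to 12 rows; each row shifts and turns the commanded pose from where the row before left it, along the tool's axes as they then stand; what a row does not reach is not made up. A row lasts 1/8 s, in which the tool goes at most 62.5 mm and 10.7 degrees, less where a joint would pass 70% of its speed; a pose out of reach is approached as far as the arm can. A call with a gripper value outside its range is refused whole. The fingers move at their own pace and stop on an object; the grip force is fixed at half the most. Time passes only in rows, so rows that do not move let the fingers close. It gives the time, the measured TCP pose, the force, the opening and the grip force at its end, in the units of the state.
- ctrl.read_state(): the state, without advancing time (a new reading comes with each control period).
- ctrl.get_image(name): name is "scene" or "top" or "wrist"; returns the picture (480x640x3 uint8, red, green, blue); there is no depth.
- ctrl.calibration(name): a dict with "mtx" (3x3 intrinsics, pixels), "distortion" ([k1, k2, p1, p2, k3] as OpenCV has them; the pictures are not rectified), "R" (3x3) and "t" (3): a world point X has camera coordinates R X + t. Camera axes: x right, y down, z forward; pixel columns grow to the right and rows downward; lengths in mm; the calibration is good to about 2 mm. A picture is of the moment at which its call begins: read the wrist's pose just before it. calibration takes no time and is no camera call; for the wrist camera it gives the pose at the moment of the call.
- ctrl.finish_job(): hands the job in; it is judged then, once.
The state is a dict: "clock": time; "qpos": joint angles; "qd": joint speeds; "tau": joint torques, N m; "eef_pos": TCP position; "tool_rot": TCP orientation; "force": force on the tool from outside, world axes, zero at the start; "torque": the same for the moment, N m; "width": finger opening in mm; "gripper_force": force on a finger pad.
Only numpy, scipy, OpenCV 4.12 (cv2) and the standard library are available. Lean on these libraries where they do the work, as an engineer would, in place of code of your own. Each camera call takes 0.05 s, during which the arm holds its last target. There are 200 camera calls.

## Working session

There is one attempt and no reset: what is moved stays moved. The work goes in short steps, Python scripts to look and compute and a tool call to move; the robot and the scene stay as the last step left them, time stands still between calls to the robot, and variables do not carry over. Pictures are saved under pics/ and viewed, at most 16 in all, crops included, and the job is handed in when it is done.

Besides the shell and the picture viewer there is one more tool, called after "Emit:" as name(argument=value, ...), one argument or row to a line, values as JSON. carry_out: Moves the arm, as the interface text tells. Its arguments: {"type":"object","properties":{"deltas":{"type":"array"}},"required":["deltas"]}

```bash
mkdir -p pics; ls; python3 - <<'E'
from cell import ctrl
import cv2,numpy as np
print(ctrl.read_state(), ctrl.grip_depth)
for n in("scene","top"):
    im=ctrl.get_image(n); cv2.imwrite(f"pics/{n}0.png",im[:,:,::-1]); print(n,ctrl.calibration(n))
E
```

```text
pics
{'clock': 0.0, 'qpos': array([ 1.08021095,  0.62932886,  0.03844302,  1.51835087, -0.026992  ,
        0.99632837, -0.02003971]), 'qd': array([-0.00028853, -0.00047179, -0.00242232,  0.00108977, -0.00074419,
       -0.00117764, -0.00097791]), 'tau': array([ 2.43268505e-04, -5.63407087e+01,  1.22583054e+00, -1.93444258e+01,
        1.09043575e-02,  1.03258953e-02,  4.12532046e-06]), 'eef_pos': array([ 267.64802468, -591.65289061,  230.40579911]), 'tool_rot': array([-3.13969551e+00,  3.14287920e-05,  4.24749574e-01]), 'force': array([-0.3090054 ,  0.42516671, -0.50681219]), 'torque': array([-0.02219589,  0.01036766,  0.0007753 ]), 'gripper_force': 0.0, 'width': 85.12232280774131} 18.700000000000003
scene {'mtx': array([[505.6295429 ,   0.        , 322.92296148],
       [  0.        , 505.6295429 , 240.82528308],
       [  0.        ,   0.        ,   1.        ]]), 'distortion': array([-0.0339258,  0.       ,  0.       ,  0.       ,  0.       ]), 'R': array([[ 0.37804339,  0.92578263, -0.00311628],
       [ 0.5507938 , -0.22761967, -0.80300403],
       [-0.74411651,  0.30185394, -0.59596545]]), 't': array([-252.44843529, -232.56034732, 1613.65305773])}
top {'mtx': array([[482.51561383,   0.        , 315.35423141],
       [  0.        , 482.51561383, 239.17845462],
       [  0.        ,   0.        ,   1.        ]]), 'distortion': array([0.02501717, 0.        , 0.        , 0.        , 0.        ]), 'R': array([[-0.01800207, -0.99957333, -0.02300181],
       [-0.99425747,  0.02032409, -0.10506669],
       [ 0.10548935,  0.0209783 , -0.99419913]]), 't': array([ 85.95381717, 506.05131788, 870.08898666])}
```

View pics/top0.png

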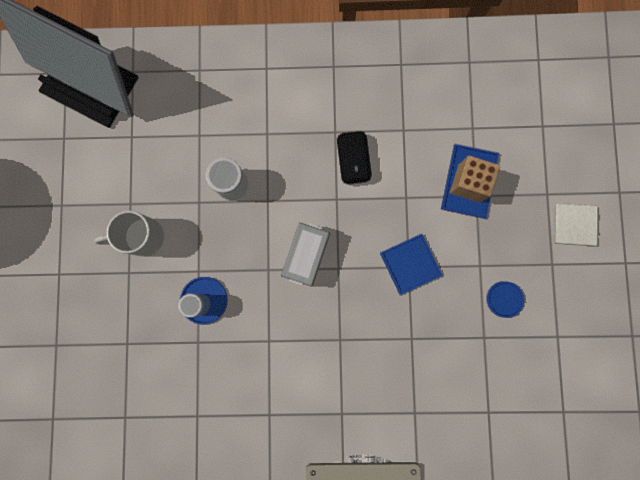

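View pics/scene0.png

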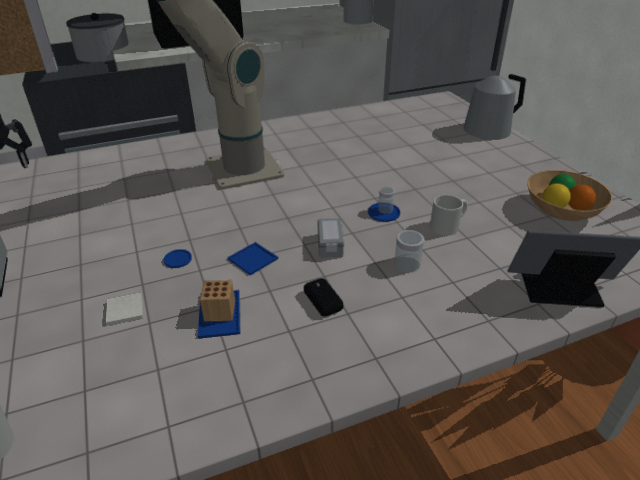

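The top view shows the spice jar cap at (190,306) on the large round trivet (204,301), the glass jar at (224,175), the tin at (305,254), the pen block at (476,176) on the oblong trivet, the square trivet at (412,264), and the small round trivet at (506,299). The mug is at (127,231) and the mouse at (354,157). The scene view shows the same layout, with the spice jar at (386,200), glass jar at (409,250), tin at (330,237) and block at (218,300).

```bash
cat > h.py <<'E'
from cell import ctrl
import cv2,numpy as np
def und(p,c): return cv2.undistortPoints(np.float64(p).reshape(-1,1,2),c["mtx"],c["distortion"]).reshape(-1,2)
def plane(p,c,z):
    u=und(p,c); d=np.c_[u,np.ones(len(u))]@c["R"]; o=-c["R"].T@c["t"]
    return (o+d*((z-o[2])/d[:,2])[:,None])[:,:2]
def tri(p1,c1,p2,c2):
    P=[np.c_[c["R"],c["t"]] for c in(c1,c2)]
    X=cv2.triangulatePoints(P[0],P[1],und(p1,c1).T,und(p2,c2).T); return (X[:3]/X[3]).T
def hsv(im): return cv2.cvtColor(im,cv2.COLOR_RGB2HSV)
def blobs(m,amin=100):
    cs,_=cv2.findContours(m,cv2.RETR_EXTERNAL,cv2.CHAIN_APPROX_NONE)
    return [c.reshape(-1,2) for c in cs if cv2.contourArea(c)>amin]
def blue(im): return cv2.inRange(hsv(im),(105,120,40),(130,255,255))
def brown(im): return cv2.inRange(hsv(im),(5,80,30),(22,255,255))
E
python3 - <<'E'
from h import *
I={n:cv2.imread(f"pics/{n}0.png")[:,:,::-1].copy() for n in("top","scene")}
C={n:ctrl.calibration(n) for n in I}
for n in I:
  for b in blobs(blue(I[n])):
    h=cv2.convexHull(b.astype(np.int32)).reshape(-1,2)
    w=plane(h,C[n],6).astype(np.float32)
    print(n,np.round(b.mean(0)),"circ",np.round(cv2.minEnclosingCircle(w)[0],1),round(cv2.minEnclosingCircle(w)[1],1),"rect",cv2.minAreaRect(w))
  for b in blobs(brown(I[n])):
    if 120<b[:,1].mean()<340: print(n,"brown",b.min(0),b.max(0))
def cr(n,x,y,w,h,s): return cv2.resize(I[n][y:y+h,x:x+w],None,fx=s,fy=s,interpolation=cv2.INTER_CUBIC)
A=np.hstack([cr("top",170,145,100,75,4),cr("top",270,215,100,75,4)])
B=np.hstack([cr("top",430,130,100,75,4),cr("top",160,265,100,75,4)])
cv2.imwrite("pics/crops.png",np.vstack([A,B])[:,:,::-1])
E
```

```text
top [505. 299.] circ [ 390.8 -273.7] 33.8 rect ((390.4013366699219, -273.3769226074219), (65.7695083618164, 64.79558563232422), 86.7292709350586)
top [204. 300.] circ [398.8 290.2] 44.3 rect ((399.79693603515625, 287.46710205078125), (87.72813415527344, 80.95623016357422), 18.399269104003906)
top [411. 264.] circ [ 459.5 -101.6] 60.4 rect ((459.6510009765625, -102.3974609375), (87.04576110839844, 88.21111297607422), 23.594348907470703)
top [466. 180.] circ [ 616.8 -220. ] 76.8 rect ((616.2822265625, -220.16427612304688), (86.23798370361328, 129.47242736816406), 76.27581787109375)
top brown [450 156] [499 201]
scene [221. 318.] circ [ 619.2 -220. ] 77.6 rect ((619.176513671875, -221.23904418945312), (85.52958679199219, 134.51358032226562), 76.23007202148438)
scene [177. 258.] circ [ 394.4 -274.5] 35.8 rect ((394.75469970703125, -274.2740783691406), (62.824790954589844, 70.53792572021484), 79.72128295898438)
scene [252. 258.] circ [ 462.7 -100.8] 62.8 rect ((463.0045471191406, -102.5108871459961), (92.52196502685547, 90.7364730834961), 23.60532569885254)
scene [384. 212.] circ [403.6 288.5] 46.6 rect ((406.2049560546875, 287.34759521484375), (86.79647827148438, 86.18207550048828), 53.315311431884766)
scene brown [200 280] [233 320]
scene brown [528 170] [611 220]
```

View pics/crops.png

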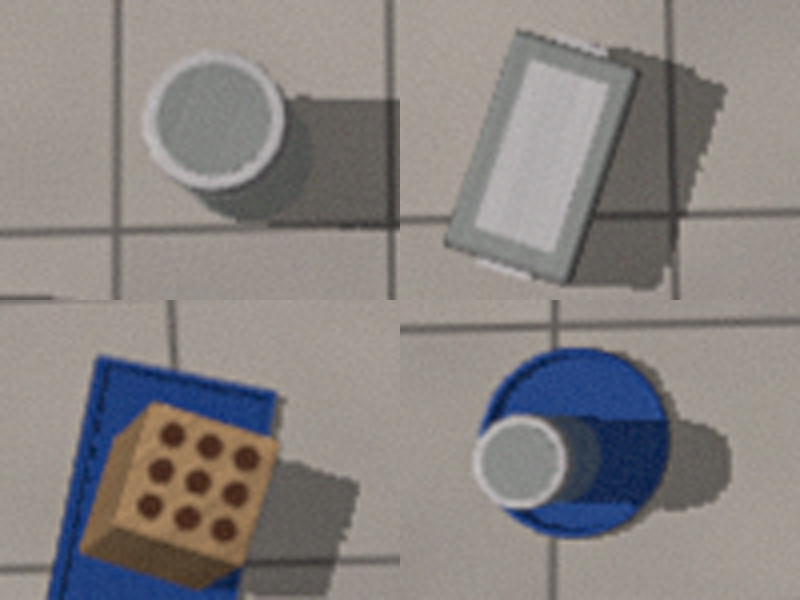

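The crops show the glass jar cap at about (223,174.6), the tin lid with corners near (299,222), (329,233), (311,285) and (281,275), the block's hole grid centred on (479,175), and the spice cap at (189.5,305).

```bash
python3 - <<'E'
from h import *
I={n:cv2.imread(f"pics/{n}0.png")[:,:,::-1].copy() for n in("top","scene")}
C={n:ctrl.calibration(n) for n in I}
t=C["top"]
# cast known-approx pixels, top plane
for n,p,z in(("glass",(223.1,174.6),80),("spice",(189.4,304.9),67)): print(n,plane([p],t,z))
tin=plane([(299.1,222.1),(329.1,232.6),(311.1,285.4),(281.1,275.4)],t,48).astype(np.float32)
print("tin",tin.mean(0),cv2.minAreaRect(tin))
for n in I:  # holes on the block
    b=max([b for b in blobs(brown(I[n])) if 100<b[:,0].mean()<520 and 140<b[:,1].mean()<330],key=len)
    x,y,w,h=cv2.boundingRect(b); s=6
    g=cv2.resize(cv2.cvtColor(I[n],cv2.COLOR_RGB2GRAY)[y:y+h,x:x+w],None,fx=s,fy=s,interpolation=cv2.INTER_CUBIC)
    m=cv2.inRange(cv2.resize(hsv(I[n])[y:y+h,x:x+w],None,fx=s,fy=s),(0,0,0),(255,255,95 if n=="top" else 90))
    for c in blobs(m,40): 
        (cx,cy),_=cv2.minEnclosingCircle(c); print(n,np.round(((cx+.5)/s-.5+x,(cy+.5)/s-.5+y),1),cv2.contourArea(c))
for k in(("small",(177,258)),):pass
def bc(n,p):
    b=min(blobs(blue(I[n])),key=lambda b:np.hypot(*(b.mean(0)-p))); m=cv2.moments(cv2.convexHull(b.astype(np.int32))); return m["m10"]/m["m00"],m["m01"]/m["m00"]
for n,a,b in(("small",(505,299),(177,258)),("square",(411,264),(252,258)),("large",(204,300),(384,212)),("oblong",(466,180),(221,318))):
    print(n,tri([bc("top",a)],t,[bc("scene",b)],C["scene"]))
E
```

```text
glass [[621.12331804 237.43905514]]
spice [[391.67020971 299.17137408]]
tin [479.32275  94.81242] ((479.5416564941406, 94.50193786621094), (58.054569244384766, 102.2762451171875), 70.60948944091797)
top [498.1 200.8] 141.0
top [493.8 189.1] 49.5
top [475.  195.8] 12584.0
top [498.5 187.9] 59.5
top [485.6 187.1] 817.5
top [476.4 184.1] 801.0
top [495.2 183.2] 474.0
top [467.1 181.1] 758.0
top [498.4 177.7] 166.5
top [488.5 178.2] 838.0
top [449.8 177.4] 100.0
top [479.  175.2] 778.0
top [450.8 173. ] 97.5
top [469.9 172.3] 787.0
top [499.1 170.6] 53.0
top [491.2 169.2] 847.0
top [452.5 167.2] 158.5
top [481.9 166.2] 772.0
top [472.8 163.4] 762.5
top [453.8 161. ] 156.5
top [498.8 160.2] 57.5
top [454.7 156.5] 107.5
scene [233.2 311.8] 134.5
scene [215.9 310.1] 22949.5
scene [206.2 294.5] 592.5
scene [214.5 294.4] 539.5
scene [223.  294.5] 545.0
scene [233.2 292.3] 79.5
scene [207.4 289.2] 608.5
scene [223.9 288.8] 525.0
scene [215.6 288.5] 556.5
scene [208.6 283.8] 611.0
scene [216.6 283.5] 551.5
scene [224.8 283.5] 497.5
scene [202.8 280.6] 46.0
small [[ 390.73776084 -274.37052974    2.68469102]]
square [[ 459.70248926 -102.47546481    2.11780548]]
large [[399.18414981 291.12041722   1.12661463]]
oblong [[ 618.73955933 -222.32478475   -5.49639475]]
```

Emit:
carry_out(
  deltas=[0,0,0,0.0625,0,0,-1,0,0,0,0.0,-0.0625,0,-1,0,0,0,0.0,-0.0625,0,-1,0,0,0,0.0,-0.0625,0,-1],
)

```text
clock: 0.6
eef_pos: [246.7, -393.5, 230.9]
tool_rot: [-3.141, 0.0, 0.425]
force: [0.9, -0.1, 0.0]
width: 85.5
gripper_force: 0.0
```

Emit:
carry_out(
  deltas=[0,0,8.1,0,0,0,-1,0,0,8.1,0,0,0,-1,0,0,8.1,0,0,0,-1,0,0,0,0.036,-0.042,0,-1,0,0,0,0.036,-0.042,0,-1,0,0,0,0.036,-0.042,0,-1,0,0,0,0.036,-0.042,0,-1,0,0,0,0.036,-0.042,0,-1,0,0,0,0.036,-0.042,0,-1,0,0,0,0.036,-0.042,0,-1],
)

```text
clock: 1.85
eef_pos: [500.2, -100.0, 231.2]
tool_rot: [3.141, 0.0, 0.001]
force: [0.6, -0.8, -0.3]
width: 85.4
gripper_force: 0.0
```

```bash
python3 - <<'E'
from h import *
C={n:ctrl.calibration(n) for n in("top","scene")}
print(tri([(479.0,175.2)],C["top"],[(215.6,288.5)],C["scene"]))
w=plane([(472.8,163.4),(491.2,169.2),(467.1,181.1),(485.6,187.1),(479,175.2)],C["top"],67);print(w)
d=w[1]-w[0];e=w[2]-w[0];print(np.degrees(np.arctan2(d[1],d[0])),np.degrees(np.arctan2(e[1],e[0])))
s=ctrl.read_state();print(s["qpos"],s["eef_pos"]);c=ctrl.calibration("wrist");print(c, -c["R"].T@c["t"])
cv2.imwrite("pics/w0.png",ctrl.get_image("wrist")[:,:,::-1])
E
```

```text
[[ 611.86786414 -218.34979934   68.21409018]]
[[ 633.96847148 -208.74057767]
 [ 622.53902994 -240.60783133]
 [ 602.02876119 -197.10268538]
 [ 590.356503   -229.0566998 ]
 [ 612.19964552 -218.58728492]]
-109.73077184359612 159.9797453093782
[ 0.08403791  0.43043941  0.08206235  1.90411028 -0.04701278  0.80913301
 -1.37905127] [500.22005351 -99.99533172 231.16745598]
{'mtx': array([[341.5386078 ,   0.        , 320.45815771],
       [  0.        , 341.5386078 , 241.67305888],
       [  0.        ,   0.        ,   1.        ]]), 'distortion': array([-0.01802866,  0.        ,  0.        ,  0.        ,  0.        ]), 'R': array([[ 0.00173623, -0.99999792,  0.00106941],
       [-0.95433842, -0.00133749,  0.29872462],
       [-0.29872257, -0.00153923, -0.95433875]]), 't': array([-100.95665491,  438.75966809,  529.48404696])} [577.06932473 -99.55460791 374.3467951 ]
```

View pics/w0.png

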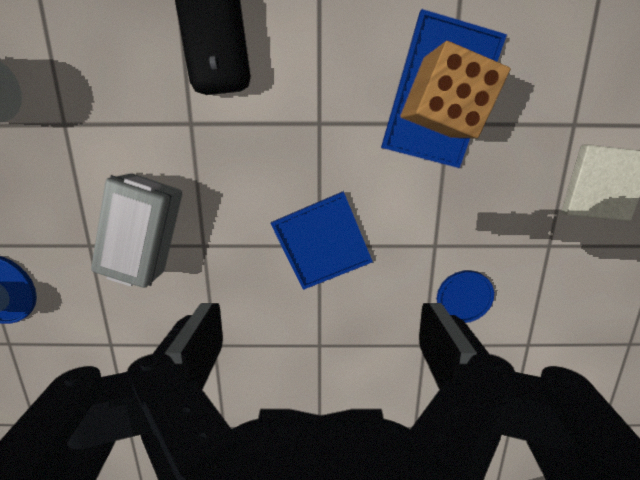

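The wrist view shows the square trivet at (322,240), the oblong one with the block's hole centre at (464,91), the small round trivet at (466,296) and the tin lid at (128,235).

```bash
python3 - <<'E'
from h import *
im=cv2.imread("pics/w0.png")[:,:,::-1].copy(); c=ctrl.calibration("wrist"); t=ctrl.calibration("top")
for b in blobs(blue(im)):
    w=plane(cv2.convexHull(b.astype(np.int32)).reshape(-1,2),c,6).astype(np.float32)
    print(np.round(b.mean(0)),cv2.minEnclosingCircle(w),cv2.minAreaRect(w))
print(tri([(479.0,175.2)],t,[(464,91)],c))
w=plane([(454.5,61.5),(491,77.5),(436,103.5),(473,118.5),(464,91)],c,67);print(w.mean(0))
for i,j in((0,1),(2,3),(0,2),(1,3)):
    d=w[j]-w[i];print(np.degrees(np.arctan2(d[1],d[0]))%90)
# oblong & square corner directions, tri of square centre, small
T=cv2.imread("pics/top0.png")[:,:,::-1].copy()
def bc(im,p):
    b=min(blobs(blue(im)),key=lambda b:np.hypot(*(b.mean(0)-p))); m=cv2.moments(cv2.convexHull(b.astype(np.int32))); return m["m10"]/m["m00"],m["m01"]/m["m00"]
for a,b in(((505,299),(466,296)),((411,264),(322,240))): print(tri([bc(T,a)],t,[bc(im,b)],c))
E
```

```text
[466. 295.] ((402.4308776855469, -264.2240905761719), 34.464908599853516) ((404.4606628417969, -265.3285827636719), (67.89952087402344, 61.35036849975586), 53.53750228881836)
[ 13. 291.] ((401.5829772949219, 291.5895080566406), 45.76469802856445) ((396.9261169433594, 274.55615234375), (42.46998596191406, 91.50320434570312), 74.70893859863281)
[322. 240.] ((468.2986145019531, -93.10899353027344), 61.08241653442383) ((467.9324645996094, -92.81624603271484), (88.6504898071289, 88.42806243896484), 24.204641342163086)
[434.  87.] ((626.1578369140625, -210.1991729736328), 77.46577453613281) ((626.1595458984375, -210.02406311035156), (87.21942138671875, 130.35511779785156), 76.73623657226562)
[[ 632.90064069 -247.00297215  -26.44397589]]
[ 620.76445624 -209.16431307]
70.17754726023365
70.8522207003337
69.97491962442274
71.81353428304953
[[ 389.19763742 -282.59790828  -26.16675051]]
[[462.85825978 -99.00072317  -7.50620897]]
```

Emit:
carry_out(
  deltas=[0,0,0,-0.015,-0.058,0,-1,0,0,0,-0.015,-0.058,0,-1,0,0,0,-0.015,-0.058,0,-1,0,0,0,-0.015,-0.058,0,-1,0,0,0,-0.015,-0.058,0,-1,0,0,0,-0.015,-0.058,0,-1,0,0,0,0,0,0,-1],
)

```text
clock: 2.78
eef_pos: [407.0, 251.8, 231.1]
tool_rot: [-3.139, 0.001, 0.011]
force: [0.4, -1.0, -0.3]
width: 85.3
gripper_force: 0.0
```

```bash
python3 - <<'E'
from h import *
s=ctrl.read_state();print(s["qpos"],s["eef_pos"]);c=ctrl.calibration("wrist");np.savez("w1",**c)
cv2.imwrite("pics/w1.png",ctrl.get_image("wrist")[:,:,::-1])
E
```

```text
[-0.62755496  0.38582105  0.02287724  1.98206611 -0.01587772  0.77308423
 -2.15529001] [407.0120038  251.7555457  231.12803902]
```

View pics/w1.png

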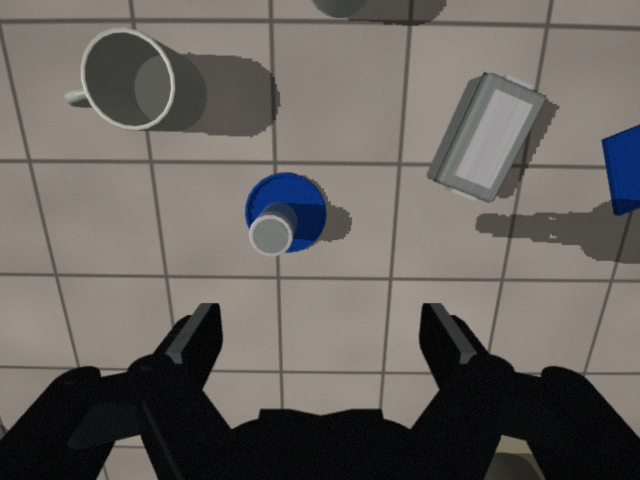

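The second wrist view shows the spice cap at (271,234), its trivet centred near (286,213), and the tin lid at (493,140). I'll check that the pose was settled when the picture was taken.

```bash
python3 - <<'E'
from h import *
s=ctrl.read_state();print(s["eef_pos"],s["qd"].max())
c=ctrl.calibration("wrist"); o=np.load("w1.npz"); print(-c["R"].T@c["t"],-o["R"].T@o["t"])
im=ctrl.get_image("wrist"); cv2.imwrite("pics/w2.png",im[:,:,::-1])
t=ctrl.calibration("top")
print(c["R"])
for b in blobs(blue(im)):
    w=plane(cv2.convexHull(b.astype(np.int32)).reshape(-1,2),c,6).astype(np.float32)
    print(np.round(b.mean(0)),cv2.minEnclosingCircle(w),cv2.minAreaRect(w))
g=cv2.GaussianBlur(cv2.cvtColor(im,cv2.COLOR_RGB2GRAY),(3,3),0)
x=cv2.HoughCircles(g[180:280,220:340],cv2.HOUGH_GRADIENT,1,30,param1=100,param2=15,minRadius=15,maxRadius=28);print(x+np.float32([220,180,0]))
T=cv2.imread("pics/top0.png")[:,:,::-1].copy()
print(tri([(189.4,304.9)],t,[(271,234)],c),plane([(271,234)],c,67))
c0=dict(mtx=c["mtx"],distortion=c["distortion"],R=np.array([[ 0.00173623, -0.99999792,  0.00106941],[-0.95433842, -0.00133749,  0.29872462],[-0.29872257, -0.00153923, -0.95433875]]),t=np.array([-100.95665491,  438.75966809,  529.48404696]))
I0=cv2.imread("pics/w0.png")[:,:,::-1].copy()
for b in blobs(blue(I0)):
    w=plane(cv2.convexHull(b.astype(np.int32)).reshape(-1,2),c0,6).astype(np.float32)
    print(np.round(b.mean(0)),cv2.minEnclosingCircle(w),cv2.minAreaRect(w))
print(tri([(479.0,175.2)],t,[(464,91)],c0))
E
```

```text
[408.02285826 248.35565512 230.99512762] 0.055966545799280065
[484.91294952 249.18534653 374.13718676] [483.90910559 252.57109461 374.23475197]
[[ 7.11192194e-03 -9.99974372e-01  8.22110370e-04]
 [-9.54173095e-01 -6.54021010e-03  2.99183775e-01]
 [-2.99170731e-01 -2.91220725e-03 -9.54195154e-01]]
[283. 211.] ((400.173095703125, 290.7729797363281), 44.887752532958984) ((403.9351501464844, 288.52386474609375), (88.69706726074219, 80.56303405761719), 56.0783805847168)
[622. 168.] ((452.43438720703125, -78.10184478759766), 48.35657501220703) ((451.2786560058594, -78.38786315917969), (89.8922348022461, 43.90530776977539), 23.010406494140625)
[[[265.5 237.5  18.1]]]
[[392.81068346 298.01071501  61.98647115]] [[395.82559677 294.59798836]]
[466. 295.] ((392.9662780761719, -273.1555480957031), 34.77397155761719) ((395.032470703125, -274.3288879394531), (68.50935363769531, 61.597068786621094), 53.0466423034668)
[ 13. 291.] ((398.92974853515625, 281.8133850097656), 45.72549819946289) ((394.0898742675781, 264.9886779785156), (42.09821701049805, 91.42536163330078), 73.95123291015625)
[322. 240.] ((461.14971923828125, -102.10260772705078), 61.164459228515625) ((460.8266906738281, -101.78094482421875), (88.87134552001953, 88.42182922363281), 23.649295806884766)
[434.  87.] ((617.8728637695312, -220.7101593017578), 77.44670867919922) ((617.8831176757812, -220.51336669921875), (87.29196166992188, 130.26913452148438), 76.2994613647461)
[[ 612.51695629 -219.09681852   66.90477047]]
```

Emit:
carry_out(
  deltas=[0,0,0,-0.016,-0.05,0,-1,0,0,0,0,0,0.04,-1,0,0,0,0,0,0.04,-1,0,0,0,0,0,0.04,-1,0,0,0,0,0,0.04,-1,0,0,0,0,0,0.025,-1,0,0,0,0,0,0.015,-1,0,0,0,0,0,0,-1,0,0,0,0,0,0,-1],
)

```text
clock: 4.0
eef_pos: [394.0, 296.4, 32.2]
tool_rot: [-3.141, -0.001, -0.0]
force: [-0.0, -0.4, -0.3]
width: 85.6
gripper_force: 0.0
```

```bash
python3 - <<'E'
from h import *
s=ctrl.read_state();print(s["qpos"],s["eef_pos"],s["force"]);c=ctrl.calibration("wrist")
cv2.imwrite("pics/w3.png",ctrl.get_image("wrist")[:,:,::-1])
E
```

```text
[-0.70652573  0.74507225  0.00650176  2.09753385 -0.01410864  0.29750082
 -2.25919898] [393.95893372 296.41629809  32.15914537] [-0.03516214 -0.44245075 -0.25349494]
```

View pics/w3.png

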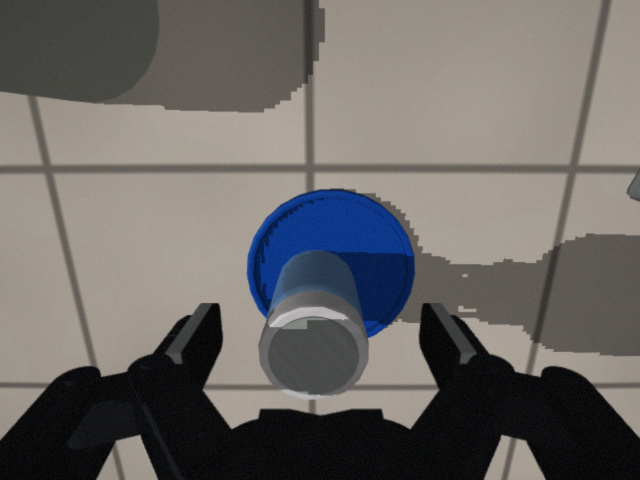

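The wrist view shows the spice cap at (314,352) between the fingers, 6 px left of the midline, so about 2 mm. The grasp looks good.

Emit:
carry_out(
  deltas=[0,0,0,0,-0.002,0,-1,0,0,0,0,0,0,0,0,0,0,0,0,0,0.3,0,0,0,0,0,0,1,0,0,0,0,0,0,1,0,0,0,0,0,0,1,0,0,0,0,0,0,1],
)

```text
clock: 4.92
eef_pos: [393.2, 298.6, 31.7]
tool_rot: [-3.141, -0.0, 0.001]
force: [-1.4, 0.0, 5.4]
width: 40.9
gripper_force: 60.1
```

Emit:
carry_out(
  deltas=[0,0,0,0,0,-0.02,1,0,0,0,0,0,-0.04,1,0,0,0,0,0,-0.04,1,0,0,0,0,0,-0.04,1,0,0,0,0.013,0.03,0,1,0,0,0,0.013,0.048,0,1,0,0,0,0.013,0.048,0,1,0,0,0,0.013,0.048,0,1,0,0,0,0.013,0.048,0,1,0,0,0,0.013,0.048,0,1,0,0,0,0,0.04,0,1,0,0,0,0,0,0,1],
)

```text
clock: 6.42
eef_pos: [470.6, -15.5, 171.0]
tool_rot: [3.14, 0.001, -0.006]
force: [0.4, 0.6, -1.5]
width: 41.0
gripper_force: 61.0
```

Emit:
carry_out(
  deltas=[0,0,0,-0.014,0.03,0,1,0,0,0,-0.014,0.048,0,1,0,0,0,-0.014,0.048,0,1,0,0,0,-0.014,0.048,0,1,0,0,0,-0.014,0.048,0,1,0,0,0,-0.008,0.035,0,1,0,0,0,0,0,0,1,0,0,0,0,0,0,1],
)

```text
clock: 7.42
eef_pos: [393.8, -267.0, 171.1]
tool_rot: [-3.14, 0.0, 0.002]
force: [-0.1, 0.3, -1.0]
width: 40.7
gripper_force: 61.2
```

Emit:
carry_out(
  deltas=[0,0,0,-0.002,0.0065,0.02,1,0,0,0,0,0,0.03,1,0,0,0,0,0,0.03,1,0,0,0,0,0,0.03,1,0,0,0,0,0,0.012,1,0,0,0,0,0,0.006,1,0,0,0,0,0,0,1,0,0,0,0,0,0,1],
)

```text
clock: 8.43
eef_pos: [392.1, -275.3, 44.1]
tool_rot: [3.141, -0.001, 0.001]
force: [-0.3, -0.1, -1.5]
width: 40.9
gripper_force: 61.2
```

```bash
python3 - <<'E'
from h import *
s=ctrl.read_state();print(s["eef_pos"],s["force"],s["qpos"]);c=ctrl.calibration("wrist")
im=ctrl.get_image("wrist");cv2.imwrite("pics/w4.png",im[:,:,::-1])
for b in blobs(blue(im)):
    w=plane(cv2.convexHull(b.astype(np.int32)).reshape(-1,2),c,6).astype(np.float32)
    print(np.round(b.mean(0)),cv2.minEnclosingCircle(w))
E
```

```text
[ 392.07953936 -275.30789926   44.10521614] [-0.31701337 -0.06690986 -1.47682005] [ 0.56666171  0.71222966 -0.01923816  2.13072683  0.04283351  0.29737775
 -1.05890087]
[326. 269.] ((392.41168212890625, -273.2921447753906), 33.77838897705078)
[ 32. 145.] ((463.11285400390625, -110.59264373779297), 56.93181610107422)
```

View pics/w4.png

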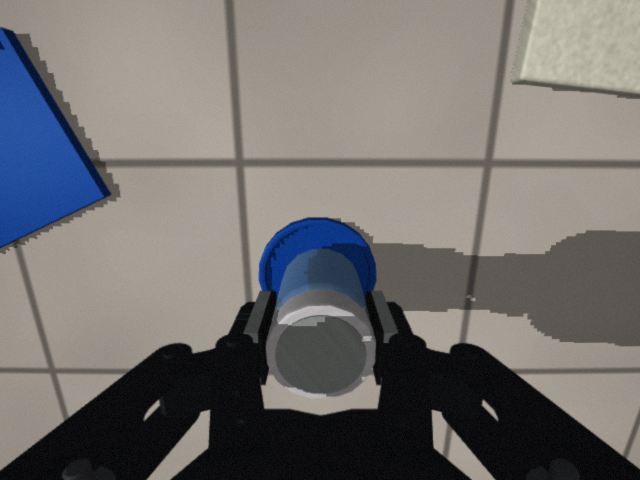

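The jar hangs upright over the small trivet, with its cap at (321,352). I'll lower it the last 12 mm.

Emit:
carry_out(
  deltas=[0,0,0,0,-0.002,0.004,1,0,0,0,0,0,0.004,1,0,0,0,0,0,0.002,1,0,0,0,0,0,0.001,1,0,0,0,0,0,0.001,1,0,0,0,0,0,0,1],
)

```text
clock: 9.22
eef_pos: [391.5, -273.0, 31.7]
tool_rot: [3.142, -0.0, 0.001]
force: [-0.1, 0.8, 5.4]
width: 40.8
gripper_force: 61.9
```

Emit:
carry_out(
  deltas=[0,0,0,0,0,0,0.3,0,0,0,0,0,0,-0.2,0,0,0,0,0,0,-1,0,0,0,0,0,0,-1,0,0,0,0,0,0,-1,0,0,0,0,0,-0.03,-1,0,0,0,0,0,-0.05,-1,0,0,0,0,0,-0.06,-1,0,0,0,0,0,-0.04,-1,0,0,0,0.025,-0.04,0,-1,0,0,0,0.025,-0.05,0,-1,0,0,0,0.025,-0.05,0,-1],
)

```text
clock: 10.72
eef_pos: [467.0, -131.8, 211.6]
tool_rot: [3.141, -0.001, -0.0]
force: [0.7, -0.1, -0.6]
width: 85.6
gripper_force: 0.0
```

Emit:
carry_out(
  deltas=[0,0,0,0.025,-0.05,0,-1,0,0,0,0.025,-0.05,0,-1,0,0,0,0.025,-0.05,0,-1,0,0,0,0.025,-0.05,0,-1,0,0,0,0.025,-0.05,0,-1,0,0,0,0,-0.03,0,-1,0,0,0,0,0,0,-1,0,0,0,0,0,0,-1,0,0,0,0,0,0,-1],
)

```text
clock: 11.85
eef_pos: [591.3, 144.9, 211.4]
tool_rot: [3.14, 0.0, -0.002]
force: [0.3, -0.6, -0.5]
width: 85.3
gripper_force: 0.0
```

```bash
python3 - <<'E'
from h import *
s=ctrl.read_state();print(s["eef_pos"],s["force"],s["qpos"]);c=ctrl.calibration("wrist");np.savez("w5",**c)
im=ctrl.get_image("wrist");cv2.imwrite("pics/w5.png",im[:,:,::-1])
cv2.imwrite("pics/top1.png",ctrl.get_image("top")[:,:,::-1])
E
```

```text
[591.26605256 144.94917183 211.38278028] [ 0.25508926 -0.58701122 -0.48705298] [-0.25518456  0.58938222 -0.05101984  1.65881279  0.03771532  0.8947598
 -1.89392682]
```

View pics/w5.png

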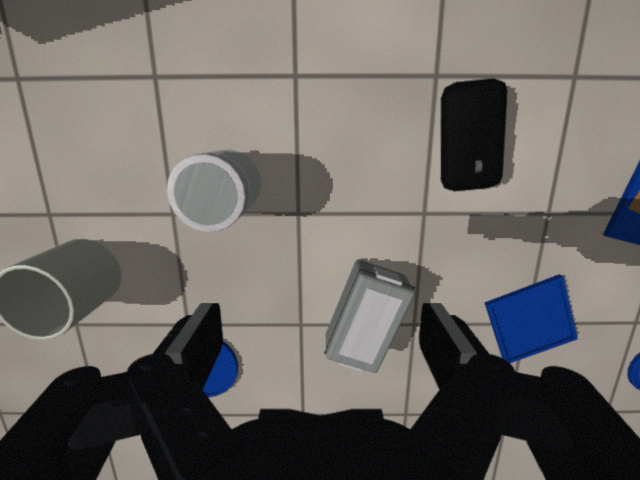

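The wrist view shows the glass cap at (206,193). The tin lid has corners near (364,263), (413,287), (375,372) and (327,350).

```bash
python3 - <<'E'
from h import *
c=dict(np.load("w5.npz"));t=ctrl.calibration("top")
print("glass",tri([(223.1,174.6)],t,[(206,192.5)],c),plane([(206,192.5)],c,80))
p=[(364,263),(413,287),(375,372),(327,350)]
w=plane(p,c,48).astype(np.float32);print("tin",w,w.mean(0),cv2.minAreaRect(w))
print(tri([(305.1,253.9)],t,[np.mean(p,0)],c))
T=cv2.imread("pics/top1.png")
cv2.imwrite("pics/c1.png",cv2.resize(T[265:335,470:545],None,fx=6,fy=6,interpolation=cv2.INTER_CUBIC))
E
```

```text
glass [[622.83934546 239.12206866  73.44275847]] [[623.94684198 237.19507222]]
tin [[550.6828   102.995544]
 [525.3451    53.79612 ]
 [425.6973    86.42696 ]
 [453.43365  138.03516 ]] [488.78967   95.313446] ((488.19000244140625, 94.71127319335938), (57.954689025878906, 111.96942138671875), 70.1855239868164)
[[480.82330257  93.85735131  31.21411161]]
```

View pics/c1.png

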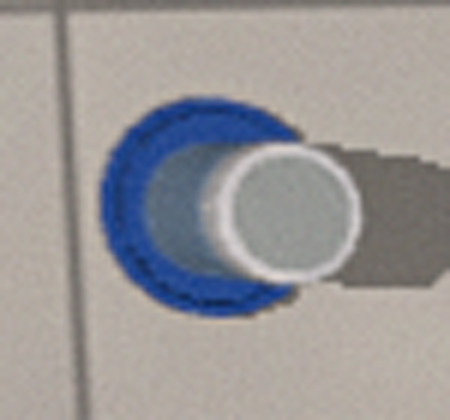

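Spice cap in the top view is at (517.6,300.2), inside its rim. Next is the glass jar.

Emit:
carry_out(
  deltas=[0,0,0,0.0155,-0.0465,0,-1,0,0,0,0.0155,-0.0465,0,-1,0,0,0,0,0,0,-1,0,0,0,0,0,0.04,-1,0,0,0,0,0,0.04,-1,0,0,0,0,0,0.02,-1,0,0,0,0,0,0,-1,0,0,0,0,0,0,-1],
)

```text
clock: 12.95
eef_pos: [623.4, 240.2, 112.9]
tool_rot: [-3.141, -0.003, 0.0]
force: [0.8, -0.4, -0.2]
width: 85.5
gripper_force: 0.0
```

```bash
python3 - <<'E'
from h import *
t=ctrl.calibration("top");print("spice",plane([(517.2,299.9)],t,67))
s=ctrl.read_state();print(s["eef_pos"],s["force"],s["qpos"]);c=ctrl.calibration("wrist")
im=ctrl.get_image("wrist");cv2.imwrite("pics/w6.png",im[:,:,::-1])
g=cv2.GaussianBlur(cv2.cvtColor(im,cv2.COLOR_RGB2GRAY),(5,5),0)
x=cv2.HoughCircles(g,cv2.HOUGH_GRADIENT,1.5,60,param1=100,param2=40,minRadius=40,maxRadius=90)
print(x)
if x is not None: print(plane(x[0,:,:2],c,80))
E
```

```text
spice [[ 390.64276128 -272.04533863]]
[623.37275225 240.23778486 112.90984121] [ 0.84106096 -0.42481365 -0.2295802 ] [-0.38407794  0.78477122 -0.04502559  1.56601963  0.04500286  0.78910866
 -2.01815957]
[[[323.25 279.75  43.6 ]
  [228.75 365.25  48.25]
  [504.75 318.75  42.55]
  [ 48.75 419.25  49.6 ]]]
[[622.8757955  238.79619153]
 [566.04686132 296.34073018]
 [598.12679507 132.5270704 ]
 [522.74133142 418.86798896]]
```

Emit:
carry_out(
  deltas=[0,0,0,0,0.0015,0,-1,0,0,0,0,0,0.03,-1,0,0,0,0,0,0.03,-1,0,0,0,0,0,0.017,-1,0,0,0,0,0,0,-1,0,0,0,0,0,0,-0.3,0,0,0,0,0,0,0.2,0,0,0,0,0,0,1,0,0,0,0,0,0,1,0,0,0,0,0,0,1],
)

```text
clock: 14.25
eef_pos: [623.5, 239.0, 36.1]
tool_rot: [-3.141, -0.003, 0.001]
force: [0.1, -0.2, 6.0]
width: 62.5
gripper_force: 66.0
```

Emit:
carry_out(
  deltas=[0,0,0,0,0,-0.015,1,0,0,0,0,0,-0.035,1,0,0,0,0,0,-0.04,1,0,0,0,0,0,-0.03,1,0,0,0,-0.024,-0.0055,0,1,0,0,0,-0.04,-0.0092,0,1,0,0,0,-0.04,-0.0092,0,1,0,0,0,-0.04,-0.0092,0,1,0,0,0,-0.04,-0.0092,0,1,0,0,0,-0.04,-0.0092,0,1,0,0,0,0,0,0,1,0,0,0,0,0,0,1],
)

```text
clock: 15.75
eef_pos: [398.8, 290.1, 155.0]
tool_rot: [-3.141, -0.001, 0.001]
force: [0.9, -0.9, -2.3]
width: 62.5
gripper_force: 66.4
```

Emit:
carry_out(
  deltas=[0,0,0,0,0,0.02,1,0,0,0,0,0,0.04,1,0,0,0,0,0,0.03,1,0,0,0,0,0,0,1,0,0,0,0,0,0,1],
)

```text
clock: 16.38
eef_pos: [399.5, 290.1, 65.1]
tool_rot: [-3.141, -0.002, -0.0]
force: [-0.0, 0.4, -2.5]
width: 63.0
gripper_force: 66.9
```

```bash
python3 - <<'E'
from h import *
s=ctrl.read_state();print(s["eef_pos"],s["force"],s["qpos"]);c=ctrl.calibration("wrist")
im=ctrl.get_image("wrist");cv2.imwrite("pics/w7.png",im[:,:,::-1])
for b in blobs(blue(im)):
    w=plane(cv2.convexHull(b.astype(np.int32)).reshape(-1,2),c,6).astype(np.float32)
    print(np.round(b.mean(0)),cv2.minEnclosingCircle(w))
E
```

```text
[399.46136579 290.14021143  65.12415697] [-0.01492267  0.41393752 -2.52165936] [-0.66834454  0.68098679 -0.02499585  2.08421762  0.04383341  0.37512502
 -2.29977777]
[320. 245.] ((400.33587646484375, 291.2413330078125), 44.84856033325195)
```

View pics/w7.png

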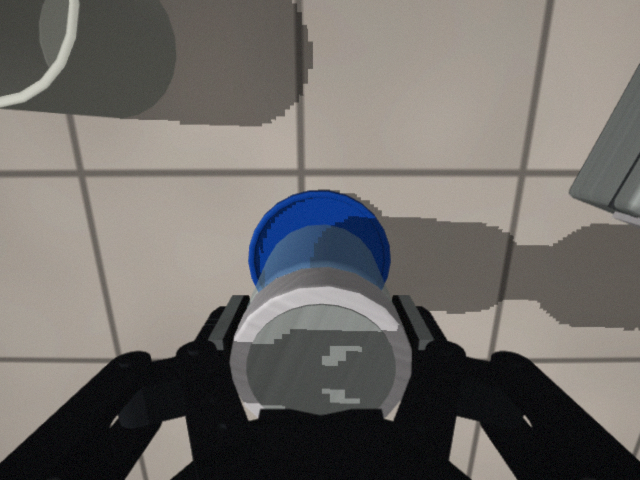

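The glass jar hangs upright over the large trivet, centred on column 320 with the trivet. I'll lower it.

Emit:
carry_out(
  deltas=[0,0,0,0.0005,-0.0005,0.01,1,0,0,0,0,0,0.008,1,0,0,0,0,0,0.005,1,0,0,0,0,0,0.002,1,0,0,0,0,0,0.001,1,0,0,0,0,0,0,1],
)

```text
clock: 17.18
eef_pos: [398.3, 290.3, 39.0]
tool_rot: [3.141, 0.0, 0.001]
force: [-2.3, -1.8, 6.8]
width: 62.8
gripper_force: 68.0
```

Emit:
carry_out(
  deltas=[0,0,0,0,0,0,0.2,0,0,0,0,0,0,-0.4,0,0,0,0,0,0,-1,0,0,0,0,0,0,-1,0,0,0,0,0,-0.02,-1,0,0,0,0,0,-0.04,-1,0,0,0,0,0,-0.05,-1,0,0,0,0,0,-0.06,-1,0,0,0,0.0213,0.0509,0,-1,0,0,0,0.0213,0.0509,0,-1,0,0,0,0.0213,0.0509,0,-1,0,0,0,0.0213,0.0509,0,-1],
)

```text
clock: 18.68
eef_pos: [484.6, 85.3, 208.5]
tool_rot: [-3.141, -0.001, 0.001]
force: [0.8, 0.7, -0.8]
width: 85.5
gripper_force: 0.0
```

Emit:
carry_out(
  deltas=[0,0,0,0.0213,0.0509,0,-1,0,0,0,0.0213,0.0509,0,-1,0,0,0,0.0213,0.0509,0,-1,0,0,0,0.0213,0.0509,0,-1,0,0,0,0.0213,0.0509,0,-1,0,0,0,0.0213,0.0509,0,-1,0,0,9.85,0,0,0,-1,0,0,9.85,0,0,0,-1,0,0,0,0,0,0.03,-1,0,0,0,0,0,0.04,-1,0,0,0,0,0,0,-1,0,0,0,0,0,0,-1],
)

```text
clock: 20.18
eef_pos: [612.8, -218.7, 139.4]
tool_rot: [3.142, -0.002, -0.343]
force: [0.7, -0.5, -0.3]
width: 85.5
gripper_force: 0.0
```

```bash
python3 - <<'E'
from h import *
s=ctrl.read_state();print(s["eef_pos"],s["tool_rot"],s["qpos"]);c=ctrl.calibration("wrist");np.savez("w8",**c)
im=ctrl.get_image("wrist");cv2.imwrite("pics/w8.png",im[:,:,::-1])
T=ctrl.get_image("top");cv2.imwrite("pics/top2.png",T[:,:,::-1])
for b in blobs(blue(im)):
    w=plane(cv2.convexHull(b.astype(np.int32)).reshape(-1,2),c,6).astype(np.float32)
    print(np.round(b.mean(0)),cv2.minAreaRect(w))
E
```

```text
[ 612.75838233 -218.73133622  139.41664752] [ 3.14157898e+00 -1.61090063e-03 -3.43234181e-01] [ 0.25953523  0.73131159  0.06836396  1.60346498 -0.06309621  0.80736218
 -1.55999477]
[423. 402.] ((412.0945739746094, -253.85658264160156), (16.72073745727539, 49.879737854003906), 43.3668212890625)
[265. 396.] ((461.619384765625, -103.19400024414062), (90.55245971679688, 91.4397201538086), 23.61481475830078)
[324. 207.] ((617.3272094726562, -220.4655303955078), (86.39425659179688, 130.61260986328125), 76.2562026977539)
```

View pics/w8.png

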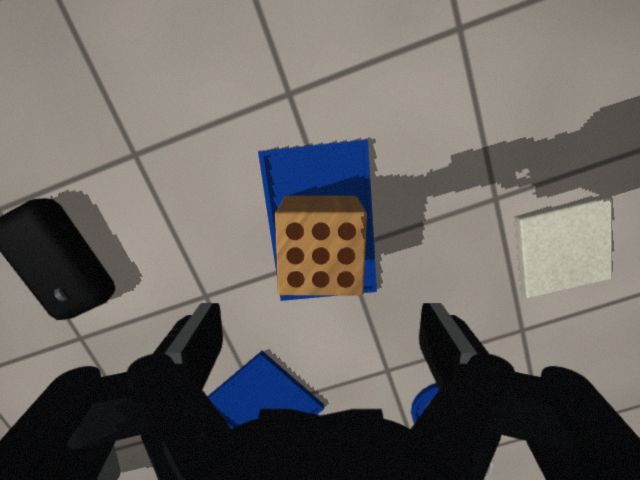

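The block sits squared between the fingers, with its hole grid centred at (321,256) and its rows level.

Emit:
carry_out(
  deltas=[0,0,0,0,0,0.025,-1,0,0,0,0,0,0.035,-1,0,0,0,0,0,0.03,-1,0,0,0,0,0,0.015,-1,0,0,0,0,0,0,-1,0,0,0,0,0,0,-0.3,0,0,0,0,0,0,0.2,0,0,0,0,0,0,1,0,0,0,0,0,0,1,0,0,0,0,0,0,1],
)

```text
clock: 21.52
eef_pos: [613.4, -218.9, 35.2]
tool_rot: [-3.142, -0.003, -0.343]
force: [-0.5, 0.7, 5.9]
width: 59.1
gripper_force: 66.1
```

Emit:
carry_out(
  deltas=[0,0,0,0,0,-0.02,1,0,0,0,0,0,-0.045,1,0,0,0,0,0,-0.045,1,0,0,-8.6,0,0,0,1,0,0,-8.6,0,0,0,1,0,0,-8.6,0,0,0,1,0,0,-8.6,0,0,0,1,0,0,-8.6,0,0,0,1,0,0,0,0,0,0,1],
)

```text
clock: 22.65
eef_pos: [611.8, -218.7, 144.3]
tool_rot: [3.141, -0.0, 0.405]
force: [0.0, -0.3, -1.2]
width: 58.8
gripper_force: 65.3
```

Emit:
carry_out(
  deltas=[0,0,0,-0.0233,-0.0421,0,1,0,0,0,-0.0233,-0.0421,0,1,0,0,0,-0.0233,-0.0421,0,1,0,0,0,-0.0233,-0.0421,0,1,0,0,0,0,0,0,1,0,0,0,0,0,0.03,1,0,0,0,0,0,0.03,1,0,0,0,0,0,0.02,1,0,0,0,0,0,0,1,0,0,0,0,0,0,1],
)

```text
clock: 23.9
eef_pos: [460.8, -101.2, 64.1]
tool_rot: [3.14, -0.001, 0.406]
force: [-0.3, -0.3, -1.0]
width: 59.2
gripper_force: 65.5
```

```bash
python3 - <<'E'
from h import *
s=ctrl.read_state();print(s["eef_pos"],s["tool_rot"],s["qpos"]);c=ctrl.calibration("wrist")
im=ctrl.get_image("wrist");cv2.imwrite("pics/w9.png",im[:,:,::-1])
for b in blobs(blue(im)):
    w=plane(cv2.convexHull(b.astype(np.int32)).reshape(-1,2),c,6).astype(np.float32)
    print(np.round(b.mean(0)),cv2.minAreaRect(w))
E
```

```text
[ 460.78406589 -101.15215438   64.05329995] [ 3.14037669e+00 -1.36213457e-03  4.06060757e-01] [ 0.21648574  0.66762199 -0.0878979   2.14141861  0.16612362  0.33693295
 -1.17418658]
[471. 441.] ((373.22705078125, -260.2696838378906), (55.5693359375, 21.254169464111328), 59.895267486572266)
[321. 216.] ((484.07232666015625, -91.6158676147461), (38.264793395996094, 88.66021728515625), 23.101083755493164)
[591. 113.] ((602.3377075195312, -216.27044677734375), (89.42648315429688, 100.73657989501953), 76.23841094970703)
```

View pics/w9.png

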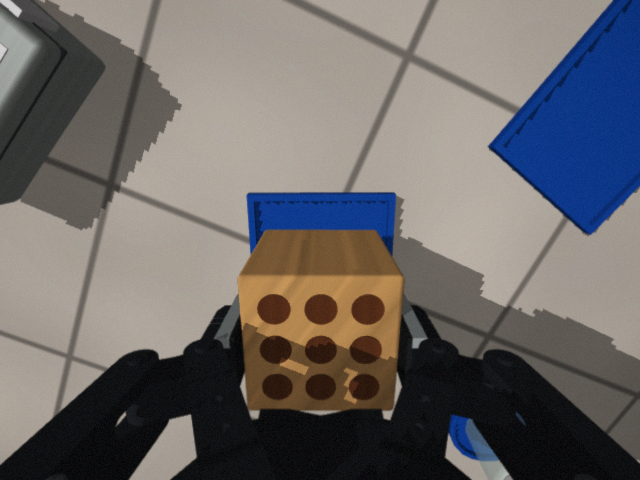

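The block is squared over the square trivet, centred at column 320. I'll lower it.

Emit:
carry_out(
  deltas=[0,0,0,0,0,0.012,1,0,0,0,0,0,0.008,1,0,0,0,0,0,0.005,1,0,0,0,0,0,0.003,1,0,0,0,0,0,0.001,1,0,0,0,0,0,0,1],
)

```text
clock: 24.7
eef_pos: [459.3, -100.7, 35.1]
tool_rot: [3.141, 0.0, 0.407]
force: [-2.8, -0.1, 9.6]
width: 59.2
gripper_force: 67.0
```

Emit:
carry_out(
  deltas=[0,0,0,0,0,0,0.2,0,0,0,0,0,0,-0.4,0,0,0,0,0,0,-1,0,0,0,0,0,0,-1,0,0,0,0,0,-0.02,-1,0,0,0,0,0,-0.045,-1,0,0,0,0,0,-0.045,-1,0,0,8.54,0,0,0,-1,0,0,8.54,0,0,0,-1,0,0,8.54,0,0,0,-1,0,0,8.54,0,0,0,-1,0,0,8.54,0,0,0,-1],
)

```text
clock: 26.2
eef_pos: [459.6, -100.7, 144.2]
tool_rot: [3.142, 0.0, -0.343]
force: [0.1, 0.1, -0.4]
width: 85.2
gripper_force: 0.0
```

Emit:
carry_out(
  deltas=[0,0,0,0,0,0,-1,0,0,0,-0.0116,-0.0478,0,-1,0,0,0,-0.0116,-0.0478,0,-1,0,0,0,-0.0116,-0.0478,0,-1,0,0,0,-0.0116,-0.0478,0,-1,0,0,0,0,0,0,-1,0,0,0,0,0,0,-1],
)

```text
clock: 27.08
eef_pos: [479.0, 94.5, 144.2]
tool_rot: [3.141, 0.0, -0.336]
force: [0.4, -0.7, -0.5]
width: 85.2
gripper_force: 0.0
```

```bash
python3 - <<'E'
from h import *
s=ctrl.read_state();print(s["eef_pos"],s["tool_rot"],s["qpos"]);c=ctrl.calibration("wrist");np.savez("w10",**c)
im=ctrl.get_image("wrist");cv2.imwrite("pics/w10.png",im[:,:,::-1])
E
```

```text
[479.02425362  94.48045082 144.17413126] [ 3.14076582e+00  2.83639089e-04 -3.36163946e-01] [-0.32690842  0.5364683   0.10698657  2.04906423 -0.10164334  0.56159197
 -2.05566691]
```

View pics/w10.png

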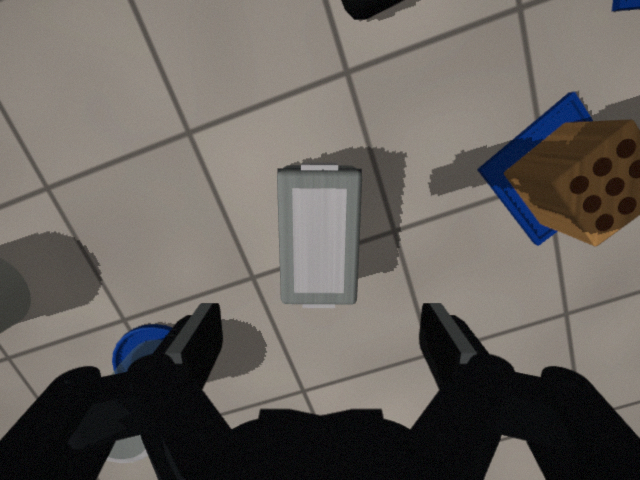

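The tin lies aligned between the fingers. Lid corners are near (279,171), (361,171), (357,304) and (281,303), with the lid centred at column 319.5.

```bash
python3 - <<'E'
from h import *
c=dict(np.load("w10.npz"));t=ctrl.calibration("top")
p=[(279,170),(361,170),(357,304),(281,303.5)]
w=plane(p,c,48).astype(np.float32);print(w.mean(0),cv2.minAreaRect(w))
T=[(299.1,222.1),(329.1,232.6),(311.1,285.4),(281.1,275.4)]
# lid corner pairs, top order: image-up-left, up-right, low-right, low-left
X=tri(T,t,p,c);print(X,X.mean(0))
E
```

```text
[481.5808   94.49783] ((481.68426513671875, 94.45713806152344), (59.216033935546875, 102.69532775878906), 70.34239196777344)
[[538.68657446 105.33681323  38.89169291]
 [518.69315879  49.97021179  34.78174815]
 [421.96777415  84.51673577  45.3651181 ]
 [441.3630477  139.92883124  44.36514286]] [480.17763877  94.93814801  40.85092551]
```

Emit:
carry_out(
  deltas=[0,0,0.3,0.0015,0,0.03,-1,0,0,0,0,0,0.04,-1,0,0,0,0,0,0.03,-1,0,0,0,0,0,0.015,-1,0,0,0,0,0,0.008,-1,0,0,0,0,0,0,-1],
)

```text
clock: 27.88
eef_pos: [481.0, 94.2, 21.5]
tool_rot: [-3.142, -0.0, -0.344]
force: [0.0, -0.6, 0.7]
width: 85.4
gripper_force: 0.0
```

```bash
python3 - <<'E'
from h import *
s=ctrl.read_state();print(s["eef_pos"],s["tool_rot"],s["qpos"],s["force"])
E
```

```text
[480.95296388  94.16153265  21.51039916] [-3.14158236e+00 -2.52563960e-04 -3.43763426e-01] [-0.28653993  0.76638861  0.05343098  2.10732132 -0.13838506  0.27084692
 -2.02919636] [ 0.02411825 -0.56399489  0.69217689]
```

Emit:
carry_out(
  deltas=[0,0,0,0,0,0.005,-1,0,0,0,0,0,0.0035,-1,0,0,0,0,0,0,-1,0,0,0,0,0,0,-0.3,0,0,0,0,0,0,0.2,0,0,0,0,0,0,1,0,0,0,0,0,0,1,0,0,0,0,0,0,1],
)

```text
clock: 28.88
eef_pos: [480.8, 94.6, 13.2]
tool_rot: [-3.141, -0.0, -0.343]
force: [-0.7, 0.4, 6.1]
width: 58.8
gripper_force: 65.3
```

Emit:
carry_out(
  deltas=[0,0,0,0,0,-0.015,1,0,0,0,0,0,-0.035,1,0,0,0,0,0,-0.04,1,0,0,0,0,0,-0.03,1,0,0,-3,0,0,0,1,0,0,-3,0,0,0,1,0,0,0,0,0,0,1],
)

```text
clock: 29.75
eef_pos: [479.8, 94.4, 131.8]
tool_rot: [3.141, 0.002, -0.238]
force: [-0.1, 0.3, -2.6]
width: 59.0
gripper_force: 65.5
```

Emit:
carry_out(
  deltas=[0,0,0,0.015,0.02,0,1,0,0,0,0.0265,0.035,0,1,0,0,0,0.0265,0.035,0,1,0,0,0,0.0265,0.035,0,1,0,0,0,0.0265,0.035,0,1,0,0,0,0.0265,0.035,0,1,0,0,0,0.0265,0.035,0,1,0,0,0,0.0265,0.035,0,1,0,0,0,0.0067,0.0087,0,1,0,0,0,0,0,0,1,0,0,0,0,0,0,1],
)

```text
clock: 31.12
eef_pos: [616.8, -218.0, 132.0]
tool_rot: [-3.14, 0.002, -0.237]
force: [-1.0, 0.8, -2.0]
width: 58.9
gripper_force: 65.4
```

```bash
python3 - <<'E'
from h import *
s=ctrl.read_state();print(s["eef_pos"],s["tool_rot"],s["force"])
c=ctrl.calibration("wrist");im=ctrl.get_image("wrist");cv2.imwrite("pics/w11.png",im[:,:,::-1])
for b in blobs(blue(im)):
    w=plane(cv2.convexHull(b.astype(np.int32)).reshape(-1,2),c,6).astype(np.float32)
    print(np.round(b.mean(0)),cv2.minAreaRect(w))
E
```

```text
[ 616.78048943 -217.97708873  132.03653322] [-3.13992444e+00  2.26443243e-03 -2.36590953e-01] [-1.0103965   0.83849706 -1.97979161]
[452. 432.] ((382.5635986328125, -299.88330078125), (11.364093780517578, 41.589599609375), 76.45460510253906)
[324. 171.] ((664.0750122070312, -231.95159912109375), (86.54976654052734, 34.044620513916016), 75.97032165527344)
```

View pics/w11.png

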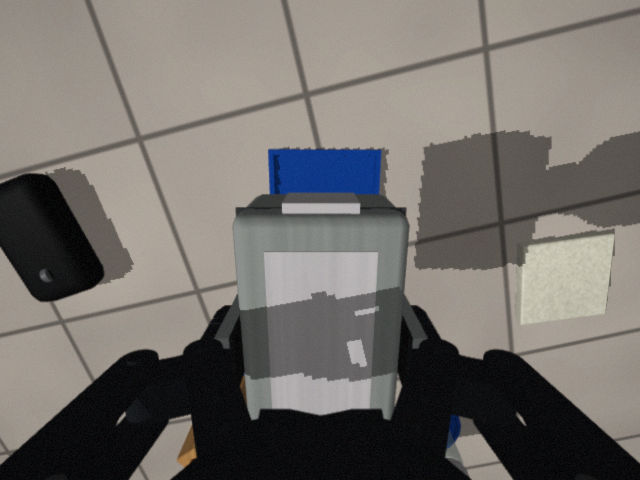

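The tin is level and squared with the oblong trivet, and the trivet's visible end is at (324,171). I'll correct by about 2 mm sideways and lower it.

Emit:
carry_out(
  deltas=[0,0,0,0.001,0.0023,0,1,0,0,0,0,0,0.025,1,0,0,0,0,0,0.03,1,0,0,0,0,0,0.03,1,0,0,0,0,0,0.012,1,0,0,0,0,0,0.008,1,0,0,0,0,0,0.005,1,0,0,0,0,0,0,1,0,0,0,0,0,0,1],
)

```text
clock: 32.3
eef_pos: [618.4, -223.0, 23.6]
tool_rot: [3.142, -0.001, -0.238]
force: [-0.1, 0.3, -2.6]
width: 59.1
gripper_force: 65.4
```

Emit:
carry_out(
  deltas=[0,0,0,-0.0015,-0.0022,0.002,1,0,0,0,0,0,0.002,1,0,0,0,0,0,0.0015,1,0,0,0,0,0,0.001,1,0,0,0,0,0,0.0005,1,0,0,0,0,0,0,1],
)

```text
clock: 33.05
eef_pos: [616.9, -220.3, 16.3]
tool_rot: [-3.142, -0.0, -0.239]
force: [-2.1, 1.2, 4.2]
width: 59.4
gripper_force: 66.1
```

Contact. I'll release, retreat, then check.

Emit:
carry_out(
  deltas=[0,0,0,0,0,0,0.2,0,0,0,0,0,0,-0.4,0,0,0,0,0,0,-1,0,0,0,0,0,0,-1,0,0,0,0,0,-0.02,-1,0,0,0,0,0,-0.05,-1,0,0,0,0,0,-0.06,-1,0,0,0,0,0,-0.06,-1,0,0,0,-0.05,0,0,-1,0,0,0,-0.05,0,0,-1,0,0,0,0,0,0,-1,0,0,0,0,0,0,-1],
)

```text
clock: 34.55
eef_pos: [520.9, -197.0, 207.3]
tool_rot: [3.141, -0.003, -0.238]
force: [0.6, 0.1, -0.3]
width: 85.4
gripper_force: 0.0
```

```bash
python3 - <<'E'
from h import *
s=ctrl.read_state();print(s["eef_pos"],s["force"])
T=ctrl.get_image("top")[:,:,::-1];W=ctrl.get_image("wrist")[:,:,::-1]
f=lambda x,y:cv2.resize(T[y:y+75,x:x+100],(400,300),interpolation=cv2.INTER_CUBIC)
cv2.imwrite("pics/end.png",np.vstack([np.hstack([f(160,265),f(430,130)]),np.hstack([cv2.resize(W,(400,300)),cv2.resize(T,(400,300))])]))
E
```

```text
[ 520.94345143 -197.02308835  207.31179004] [ 0.57889068  0.12912923 -0.28091485]
```

View pics/end.png

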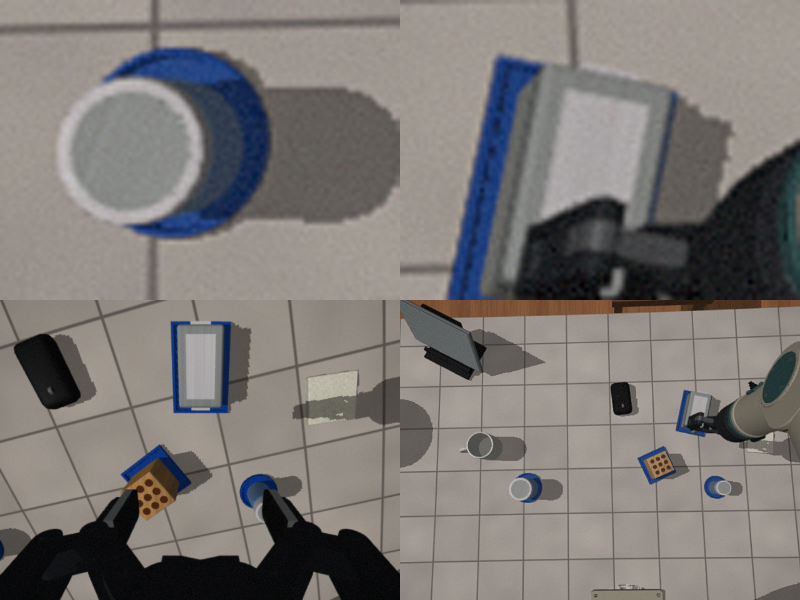

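The end picture shows all four things inside their trivets: the glass cap at about (192.4,302.4) in the top image, the tin square in the oblong one, the block and spice jar in place, and the mug and mouse where they were.

```bash
python3 - <<'E'
from h import *
t=ctrl.calibration("top"); g=plane([(192.3,302.3)],t,83)[0]; b=plane([(411,262.5)],t,67)[0]; print(g,b)
if np.hypot(*(g-(399.5,290.5)))<8 and np.hypot(*(b-(460.3,-102)))<9: print(ctrl.finish_job())
E
```

```text
[396.4240069  289.66239123] [458.73504918 -92.1867845 ]
```

The block's pixel came from a coarse thumbnail, so I'll measure its holes properly.

```bash
python3 - <<'E'
from h import *
t=ctrl.calibration("top");T=ctrl.get_image("top");x,y,s=385,230,6
Z=cv2.resize(T[y:y+65,x:x+65],None,fx=s,fy=s,interpolation=cv2.INTER_CUBIC)
m=cv2.inRange(hsv(Z),(0,60,0),(25,255,95));P=[]
for c in blobs(m,400):
    (a,b),r=cv2.minEnclosingCircle(c)
    if r<25:P.append(((a+.5)/s-.5+x,(b+.5)/s-.5+y))
print(len(P),np.round(P,1).tolist(),plane([np.mean(P,0)],t,67))
cv2.imwrite("pics/b.png",Z[:,:,::-1])
E
```

```text
9 [[411.6, 275.5], [420.5, 271.5], [429.3, 267.5], [407.4, 266.6], [416.3, 262.5], [425.1, 258.7], [403.3, 257.8], [412.1, 253.7], [420.9, 249.9]] [[ 458.3020727  -101.36368107]]
```

Nine holes are centred at (458.3,-101.4), 2 mm from the trivet centre. Handing in.

```bash
python3 -c "
from cell import ctrl
print(ctrl.finish_job())"
```

```text
the job is handed in; nothing more can be done
None
```

The job is handed in: all four things stand released inside their own trivets, by my measurements 2 to 3 mm off centre (the tin checked only by eye), with the mug and mouse left where they were; no verdict came back.

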